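# Feel out the high side of the photo stage and level it

## Robot

A 6-joint arm with a two-finger parallel gripper is mounted at the origin on the work surface. World frame = base frame: x ahead of the robot, y to its left, z up, the work surface at z = 0. Lengths are in m, angles in degrees, forces in N, time in s.
With the tool pointing down it reaches from about 0.325 to 0.9 m from the base axis. Payload 6.1 kg.
Tool frame: the origin (TCP) lies where the fingers leave the gripper's body, on its centre line; the fingertips stand 70 mm ahead of it and the grasp point (between the pads) lies 51 mm ahead of it (bot.tips_ahead is the distance from the TCP to the fingertips, in m); y points along the fingers, z is the direction in which the jaws open and shut, and the axes are right-handed (so a half turn about y gives the same grasp; the last joint's range is limited). The gripper opens to 87 mm and grips with 3 to 60 N. Pads are 19 mm wide; open, the fingers measure 117 mm over their backs; the gripper's body (75 mm by 190 mm) begins 51 mm behind the grasp point.
Start: joints at [59.582, 12.628, 87.462, -0, 79.91, -7.225], TCP at [0.246, 0.574, 0.292] pointing down, gripper open.
Joint ranges: [-170.65, 170.65], [-52.31, 119.04], [5.05, 147.46], [-71.25, 251.25], [11.57, 151.72], [-153.62, 153.62]. Speed limits (degrees/s): [147.25, 147.25, 172.46, 180, 180, 180].

## Interface

Orientations are given as [roll, pitch, yaw] about the fixed x, y, z axes, in that order (R = Rz(yaw) Ry(pitch) Rx(roll)).
In Python, from plant import bot gives the robot as it stands.
- The arm moves only by the tool drive_tool, never from a script. Its argument "motion" is a list of rows, each a list of 3 entries, a list of its own where there are three numbers: the shift along the tool's x, y, z in mm, then the turn, a rotation vector about the tool's x, y, z in units of 8 degrees (1.0 is 8 degrees), then the opening, from 0 (shut) to 1 (fully open). In form: [[[tx, ty, tz], [rx, ry, rz], jaw], ...]. A call has 1 to 20 rows; each row shifts and turns the commanded pose from where the row before left it, along the tool's axes as they then stand; what a row does not reach is not made up. A row lasts 1/10 s, in which the tool goes at most 50 mm and 8.59 degrees, less where a joint would pass 70% of its speed; a pose out of reach is approached as far as the arm can. A call is refused whole if a number of a shift passes 50 or a number of a turn 1, either way. A call with a gripper value outside its range is refused whole. The fingers move at their own pace and stop on an object; the grip force is fixed at half the most. Time passes only in rows, so rows that do not move let the fingers close. It gives the time, the measured TCP pose, the force and the opening at its end, in the units of the state.
- bot.observe(): the state, without advancing time (a new reading comes with each control period).
- bot.camera(name): name is "scene" or "top" or "wrist"; returns a dict with "pixels" (400x640x3 uint8, blue, green, red), "camera_matrix" (3x3 intrinsics, pixels), "R" (3x3) and "t" (3): a world point X has camera coordinates R X + t; the wrist camera has in their place "hand_eye" (4x4, takes a point from camera to tool coordinates, whose origin is the TCP and whose axes are the tool frame's). Camera axes: x right, y down, z forward; pixel columns grow to the right and rows downward; lengths in m; the calibration is good to about 2 mm. A picture is of the moment at which its call begins: read the wrist's pose just before it. There is no depth.
- bot.hand_in(): hands the job in, once; it reports no verdict.
Trained networks look in the newest picture that a camera, given by its name, has taken for a name from the list of things; names that differ only in an ending like _2 or _b are one class to them, and where a whole thing is asked for, a point or a joint stands for the part that bears it (a point fixed in the world has none). Each returns a list of dicts, best first, with "confidence" (0 to 1); they miss things now and then, are a little off and sometimes report something else, mostly with a low value. They report only what shows in the picture. A call takes as long as a camera call. They do not tell look-alikes from the thing itself.
- bot.recognise(camera, label): "location" ([column, row] in pixels, amid what is visible of it).
- bot.silhouettes(camera, label): "mask" (400x640 bool, what is visible of it) and "location" ([column, row] in pixels, amid what is visible of it).
- bot.tip_of(camera, label): "location" ([column, row] in pixels: a listed point, or the origin of a listed thing).
The state is a dict: "time": time; "joint_pos": joint angles; "dq": joint speeds; "joint_efforts": joint torques, N m; "eef_pos": TCP position; "ee_rot": TCP orientation; "wrist_force": force on the tool from outside, world axes, zero at the start; "moment": the same for the moment, N m; "gripper_width": opening from 0.0 (shut) to 1.0 (fully open).
Only numpy, scipy, OpenCV 4.12 (cv2) and the standard library are available. Lean on these libraries where they do the work, as an engineer would, in place of code of your own. Each camera call takes 0.05 s, during which the arm holds its last target.

## Task

The square metal stage on which the shop photographs its glassware has tipped on its stiff swivel. Take the hand probe out of its wooden holder, feel gently with its tip across the stage's top face for where it is high, and with the probe press the high side down until the face is level in every direction. Then stand the probe back in its holder, and leave the crockery alone.

Things in the scene. Friction and masses are not known exactly. Their poses are not given: they have to be found in the camera images.
- stage: Stage fixed to the table at any yaw: pedestal (foot 130 mm square) with a stiff swivel and a square aluminium plate 200 x 200 x 10 mm. Origin: centre of the foot's underside. z up; x and y along the plate's edges. The face's centre is 88 mm above the origin and hardly rises as the plate tips; the pivot is 18 mm below the face. Only the probe may touch the stage; over 25 N bends the swivel.
- trim_x (a joint): Brass pin geared down from the swivel's turn about the stage's x axis, in m: 0.0005 per rad, 0 when level, so far too fine to be read: tilt must be felt. At the start an edge is 2 to 5 mm high, which one unknown. Level: within 0.01 rad about each axis (2 mm from edge to edge), 0.000005 here.
- trim_y (a joint): The same for the stage's y axis. The two axes tip separately, 0.09 rad at most, each only past a moment of about 0.75 N m about it (10 N pressed 75 mm from it; more closer in), and stay where left: no spring-back. Pressing a point on the face's middle line along x tips it about y alone, and the other way round.
- probe: Loose steel hand probe, about 0.12 kg, upright in its holder at any yaw. Origin: on its axis, on the underside of its round flange; z up along the handle. Above: flange 33 mm wide, 6 mm thick, then a square black plastic handle 18 x 18 mm, from 6 to 66 mm above the origin, sides along the probe's x and y. Below: round rod 10 mm thick, its rounded tip 55 mm below the origin.
- holder_top (a point): Centre of the mouth of the upright round hole, 16 mm in diameter, 70 mm deep, in the top of the probe's holder: a wooden block 70 x 70 mm, 70 mm tall, fixed to the table. The probe's rod hangs in the hole and its flange rests on the block's top, so that the probe's origin coincides with this point. z up.
- salt_dish: Loose bystander, upright, origin at the centre of its underside; leave it where it stands. Small white bowl, 46 mm in diameter, 30 mm tall, between holder and stage.
- mug: Loose bystander, upright, origin at the centre of its underside; leave it where it stands. Blue mug, 76 mm in diameter, 90 mm tall.
- candlestick: Loose bystander, upright, origin at the centre of its underside; leave it where it stands. Brass candlestick, foot 80 mm in diameter, 115 mm tall.
- goblet: Loose bystander, upright, origin at the centre of its underside; leave it where it stands. Stemmed glass goblet, 66 mm in diameter, 140 mm tall.
- plates: Loose bystander, upright, origin at the centre of its underside; leave it where it stands. Stack of five white plates, 180 mm in diameter, about 46 mm tall.
Things that resemble listed ones, but are neither listed nor needed, are in the scene too. What is shaped like the part that bears holder_top but yellow is not meant.

How it is judged (in metres and radians):
On the way, in this order (a step that is already met when the one before it is completed fails the run):
1. the probe has been lifted out of its holder (z of probe in the frame of holder_top above 0.06 m), for 0.1 s.
2. the probe has touched the stage's plate (contact force between probe and stage above 0.5 N), for 0.02 s.
3. the plate is level to 0.01 rad about each axis (value of joint trim_x between -5e-06 and 5e-06 m and value of joint trim_y between -5e-06 and 5e-06 m), for 0.1 s.
At the end, for the whole second after the job is handed in: The stage's plate is level to within 0.01 rad about each of its axes (2 mm from edge to edge); the probe stands at rest in its holder, upright within 0.08 rad, its flange within 4 mm of the block's top and its axis within 7 mm of the hole's; no bystander has been moved by more than 25 mm (all of step 3 and horizontal distance between probe and holder_top below 0.007 m and angle between probe's own z axis and vertical below 0.08 rad and z of probe in the frame of holder_top between -0.004 and 0.004 m and linear speed of probe below 0.01 m/s); the robot touches nothing.
It fails at once if more than 25 N on the stage (contact force between anything else and stage above 25 N).
It fails at once if the fingers or the arm touch the stage (contact force between any of the fingers, the arm and stage above 0.5 N).
It fails at once if a bystander is moved by more than 25 mm (distance of any of salt_dish, mug, candlestick, goblet, plates from where it was at the start of the episode above 0.025 m).
It also fails if it takes over 72 s, if anything falls off the work surface, if the arm or the gripper's body presses on something with over 40 N, if the wrist force passes 120 N, or if a joint passes its speed limit or range.

## Working session

There is one attempt and no reset: what is moved stays moved. The work goes in short steps, Python scripts to look and compute and a tool call to move; the robot and the scene stay as the last step left them, time stands still between calls to the robot, and variables do not carry over. Pictures are saved under pics/ and viewed, and the job is handed in when it is done.

Besides the shell and the picture viewer there is one more tool, called after "Emit:" in YAML: its name, and indented under it one key for each argument. drive_tool: Moves the arm, as the interface text tells. Its arguments: {"type":"object","properties":{"motion":{"type":"array"}},"required":["motion"]}

```bash
ls; mkdir -p pics
python3 - <<'E'
from plant import bot
import cv2,numpy as np
print(bot.observe())
for n in ["scene","top","wrist"]:
    c=bot.camera(n); cv2.imwrite(f"pics/{n}0.png",c["pixels"])
    print(n,c["camera_matrix"].tolist(),{k:np.round(c[k],4).tolist() for k in c if k not in("pixels","camera_matrix")})
    for l in ["stage","probe","holder_top","salt_dish","mug","candlestick","goblet","plates"]:
        try: print(l,[(np.round(d["location"],1).tolist(),round(d["confidence"],2)) for d in bot.tip_of(n,l)])
        except Exception as e: print(l,e)
E
```

```text
pics
{'time': 0.0, 'joint_pos': array([ 5.95831688e+01,  1.26763866e+01,  8.75255351e+01,  1.13065489e-03,
        7.99100469e+01, -7.22538848e+00]), 'dq': array([ 0.00602005, -0.04146717,  0.03548167, -0.05044706, -0.06900748,
       -0.0213106 ]), 'joint_efforts': array([-2.06185105e-03, -4.94630885e+01, -3.87363267e+01,  6.97637186e-02,
        5.73826453e-02, -1.85678364e-04]), 'eef_pos': array([0.24588346, 0.57407464, 0.29112687]), 'ee_rot': array([-9.01109395e+01,  1.51865465e-02, -2.31916566e+01]), 'wrist_force': array([-0.26379312,  0.39811134, -0.19207072]), 'moment': array([ 0.03255925, -0.03810017,  0.01977392]), 'gripper_width': 1.0000529572680865}
scene [[384.11642626368746, 0.0, 318.0523198453203], [0.0, 384.11642626368746, 201.34391918869684], [0.0, 0.0, 1.0]] {'R': [[0.2682, 0.9634, -0.0027], [0.8032, -0.2252, -0.5516], [-0.532, 0.1457, -0.8341]], 't': [-0.2415, -0.3629, 1.368]}
stage [([347.2, 203.8], 0.72)]
probe [([202.8, 240.2], 0.77)]
holder_top [([204.8, 240.2], 0.81), ([152.1, 253.2], 0.73), ([241.7, 171.1], 0.69), ([173.5, 207.3], 0.56)]
salt_dish [([240.1, 21
[... 427 characters left out ...]
.83)]
probe [([426.2, 187.5], 0.51)]
holder_top [([450.4, 228.6], 0.95), ([379.9, 257.6], 0.95), ([466.3, 185.2], 0.85), ([421.0, 186.3], 0.56)]
salt_dish [([384.1, 218.0], 0.53)]
mug []
candlestick [([453.8, 138.1], 0.85)]
goblet [([216.8, 257.5], 0.72)]
plates [([195.1, 175.9], 0.63), ([454.5, 138.1], 0.23), ([288.7, 206.9], 0.17)]
wrist [[342.49736079065707, 0.0, 322.03316513425165], [0.0, 342.49736079065707, 201.420286098211], [0.0, 0.0, 1.0]] {'hand_eye': [[0.0009, 0.9664, 0.2569, -0.0698], [0.0021, -0.2569, 0.9664, -0.093], [1.0, -0.0003, -0.0023, 0.0003], [0.0, 0.0, 0.0, 1.0]]}
stage []
probe []
holder_top []
salt_dish []
mug []
candlestick []
goblet [([241.0, 311.6], 0.75)]
plates []
```

View pics/scene0.png

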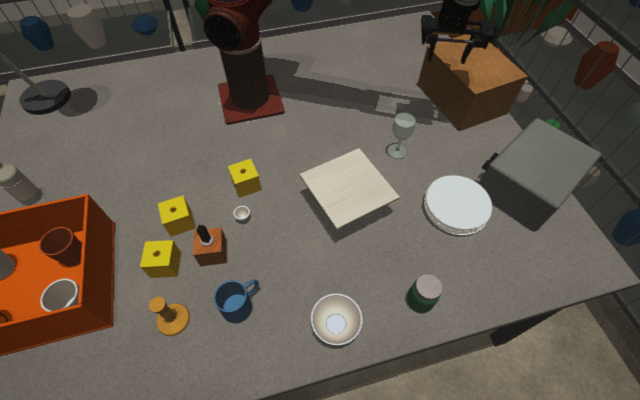

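View pics/top0.png

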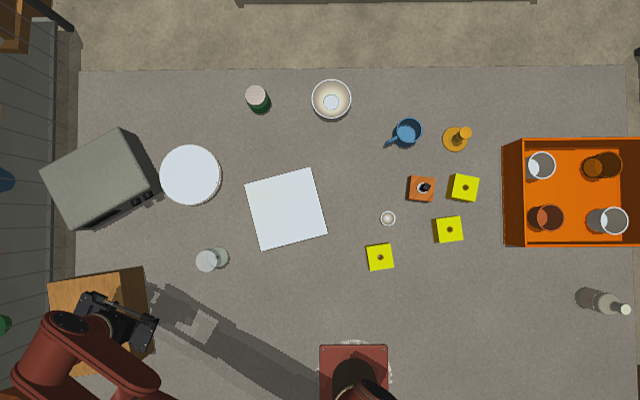

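View pics/wrist0.png

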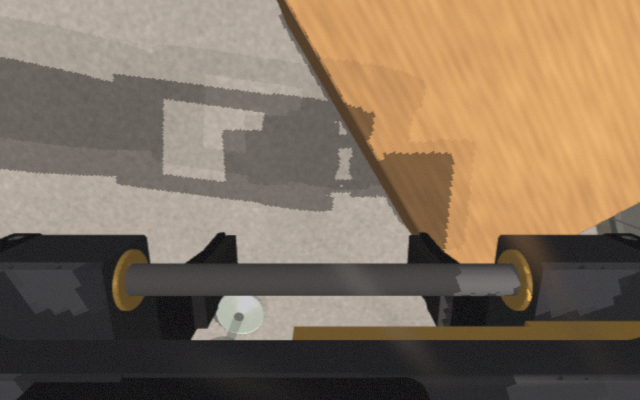

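```bash
cat > h.py <<'E'
from plant import bot
import cv2,numpy as np
from scipy.spatial.transform import Rotation as Ro
def tool():
    s=bot.observe(); return np.array(s["eef_pos"]),Ro.from_euler("xyz",s["ee_rot"],degrees=True).as_matrix(),s
def cam(n):
    p,R,s=tool(); c=bot.camera(n); K=c["camera_matrix"]
    if n=="wrist":
        H=np.array(c["hand_eye"]); Rc=R@H[:3,:3]; o=p+R@H[:3,3]
        Rw=Rc.T; t=-Rw@o
    else: Rw,t=np.array(c["R"]),np.array(c["t"])
    return c["pixels"],K,Rw,t
def ray_z(uv,K,R,t,z):
    d=R.T@np.linalg.inv(K)@np.array([uv[0],uv[1],1.]); o=-R.T@t
    return o+d*(z-o[2])/d[2]
def proj(X,K,R,t):
    c=K@(R@np.asarray(X)+t); return c[:2]/c[2]
E
python3 - <<'E'
from h import *
for n in ["scene","top"]:
    px,K,R,t=cam(n)
    for l,z in [("stage",.085),("holder_top",.07)]:
        for d in bot.silhouettes(n,l)[:4]:
            m=d["mask"].astype(np.uint8); 
            print(n,l,round(d["confidence"],2),ray_z(d["location"],K,R,t,z).round(3), m.sum())
            cs,_=cv2.findContours(m,cv2.RETR_EXTERNAL,cv2.CHAIN_APPROX_NONE); c=max(cs,key=cv2.contourArea)
            r=cv2.minAreaRect(c); b=cv2.boxPoints(r)
            print("  box",[ray_z(p,K,R,t,z)[:2].round(3).tolist() for p in b])
    for l,z in [("holder_top",.07),("probe",.07),("salt_dish",0),("mug",0),("candlestick",0),("goblet",0),("plates",0)]:
        print(n,l,[(ray_z(d["location"],K,R,t,z)[:2].round(3).tolist(),round(d["confidence"],2)) for d in bot.tip_of(n,l)])
    if n=="top":
        cv2.imwrite("pics/topz.png",cv2.resize(px[150:230,380:500],None,fx=6,fy=6,interpolation=cv2.INTER_CUBIC))
        cv2.imwrite("pics/tops.png",cv2.resize(px[155:265,230:345],None,fx=5,fy=5,interpolation=cv2.INTER_CUBIC))
E
```

```text
scene stage 0.92 [0.526 0.186 0.085] 4426
  box [[0.437, 0.076], [0.361, 0.306], [0.586, 0.314], [0.642, 0.106]]
scene holder_top 0.96 [ 0.59  -0.321  0.07 ] 1316
  box [[0.521, -0.363], [0.548, -0.267], [0.652, -0.275], [0.627, -0.365]]
scene holder_top 0.93 [ 0.598 -0.192  0.07 ] 949
  box [[0.521, -0.232], [0.544, -0.149], [0.648, -0.164], [0.626, -0.242]]
scene holder_top 0.92 [ 0.398 -0.079  0.07 ] 851
  box [[0.34, -0.116], [0.328, -0.041], [0.45, -0.033], [0.459, -0.104]]
scene holder_top 0.59 [ 0.472 -0.268  0.07 ] 1047
  box [[0.419, -0.321], [0.408, -0.241], [0.523, -0.222], [0.532, -0.298]]
scene holder_top [([0.448, -0.267], 0.83), ([0.652, 0.449], 0.73), ([0.565, -0.334], 0.65), ([0.566, -0.201], 0.62), ([0.372, -0.078], 0.61)]
scene probe [([0.567, -0.203], 0.64), ([0.519, -0.099], 0.45)]
scene salt_dish [([0.477, -0.106], 0.72)]
scene mug [([0.742, -0.167], 0.61), ([0.516, 0.196], 0.26)]
scene candlestick [([0.72, -0.322], 0.7)]
scene goblet [([0.374, 0.414], 0.97)]
scene plates [([0.627, 0.48], 0.72)]
top stage 0.86 [0.518 0.196 0.085] 4800
  box [[0.584, 0.321], [0.634, 0.124], [0.44, 0.074], [0.39, 0.27]]
top holder_top 0.93 [ 0.372 -0.08   0.07 ] 665
  box [[0.403, -0.03], [0.415, -0.103], [0.341, -0.115], [0.329, -0.041]]
top holder_top 0.8 [ 0.574 -0.322  0.07 ] 804
  box [[0.539, -0.265], [0.616, -0.282], [0.597, -0.37], [0.521, -0.353]]
top holder_top 0.66 [ 0.567 -0.18   0.07 ] 528
  box [[0.536, -0.149], [0.609, -0.159], [0.598, -0.238], [0.526, -0.228]]
top holder_top [([0.451, -0.278], 0.92), ([0.369, -0.087], 0.78), ([0.576, -0.336], 0.72), ([0.567, -0.197], 0.65)]
top probe [([0.554, -0.202], 0.53)]
top salt_dish [([0.474, -0.102], 0.69)]
top mug [([0.74, -0.164], 0.55)]
top candlestick [([0.719, -0.321], 0.68)]
top goblet [([0.361, 0.412], 0.91)]
top plates [([0.614, 0.479], 0.95), ([0.73, -0.158], 0.54)]
```

View pics/topz.png

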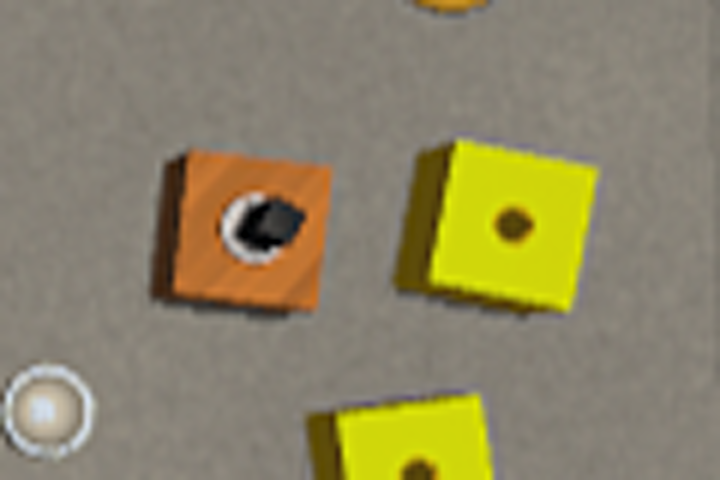

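View pics/tops.png

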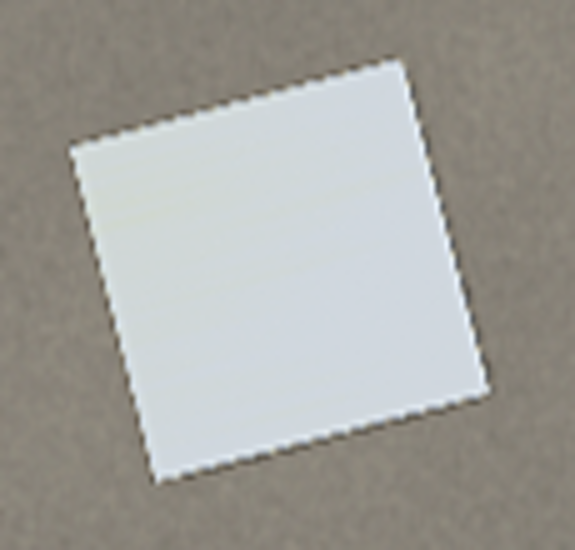

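Emit:
drive_tool:
  motion:
    - [[30,0,-29],[0,0,0],1]
    - [[30,0,-29],[0,0,0],1]
    - [[30,0,-29],[0,0,0],1]
    - [[30,0,-29],[0,0,0],1]
    - [[30,0,-29],[0,0,0],1]
    - [[30,0,-29],[0,0,0],1]
    - [[30,0,-29],[0,0,0],1]
    - [[30,0,-29],[0,0,0],1]
    - [[30,0,-29],[0,0,0],1]
    - [[30,0,-29],[0,0,0],1]
    - [[30,0,-29],[0,0,0],1]
    - [[30,0,-29],[0,0,0],1]
    - [[30,0,-29],[0,0,0],1]
    - [[30,0,-29],[0,0,0],1]
    - [[30,0,-29],[0,0,0],1]
    - [[30,0,-29],[0,0,0],1]
    - [[30,0,-29],[0,0,0],1]
    - [[30,0,-29],[0,0,0],1]
    - [[30,0,-29],[0,0,0],1]
    - [[30,0,-29],[0,0,0],1]

```text
time: 4.35
eef_pos: [0.5697, -0.1967, 0.2923]
ee_rot: [-90.0, -0.0, -23.2]
wrist_force: [0.9, -0.1, 0.2]
gripper_width: 0.999
```

Run:
```python
from h import *
px,K,R,t=cam("wrist"); s=tool()[2]; print(s["eef_pos"],s["ee_rot"],s["joint_pos"].round(1),s["wrist_force"])
cv2.imwrite("pics/w1.png",px)
for l,z in [("probe",.07),("holder_top",.07)]:
    for d in bot.tip_of("wrist",l): print(l,d["location"],d["confidence"],ray_z(d["location"],K,R,t,z))
```

```text
[ 0.57093917 -0.20231182  0.29190078] [-90.18120704  -0.17309346 -23.37819697] [-26.9   9.9  90.6  -0.2  79.3 -93.5] [-3.82388572 -2.68166756  1.1320428 ]
probe [316.6, 189.3] 0.73 [ 0.56958977 -0.20271915  0.07      ]
holder_top [200.5, 237.6] 0.87 [ 0.5692179  -0.32674105  0.07      ]
holder_top [316.5, 187.6] 0.56 [ 0.56804601 -0.20215103  0.07      ]
```

View pics/w1.png

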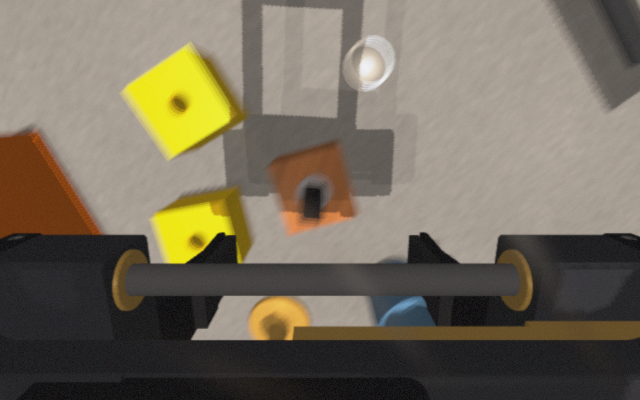

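Run:
```python
from h import *
px,K,R,t=cam("wrist"); s=tool()[2]; print(s["time"],s["eef_pos"],s["ee_rot"],s["wrist_force"])
cv2.imwrite("pics/w2.png",cv2.resize(px[125:250,250:380],None,fx=5,fy=5,interpolation=cv2.INTER_CUBIC))
for l,z in [("probe",.07),("holder_top",.07)]:
    for d in bot.tip_of("wrist",l): print(l,d["location"],d["confidence"],ray_z(d["location"],K,R,t,z))
```

```text
4.55 [ 0.56905873 -0.19562681  0.29163963] [-8.99784216e+01  7.17497961e-02 -2.32984564e+01] [-0.44742882 -0.40787506  0.43196019]
probe [317.5, 191.6] 0.95 [ 0.57124522 -0.20317342  0.07      ]
holder_top [197.2, 240.3] 0.78 [ 0.56932056 -0.33110966  0.07      ]
holder_top [178.9, 99.9] 0.75 [ 0.44661842 -0.28209235  0.07      ]
holder_top [314.8, 185.6] 0.73 [ 0.56493875 -0.20318237  0.07      ]
```

View pics/w2.png

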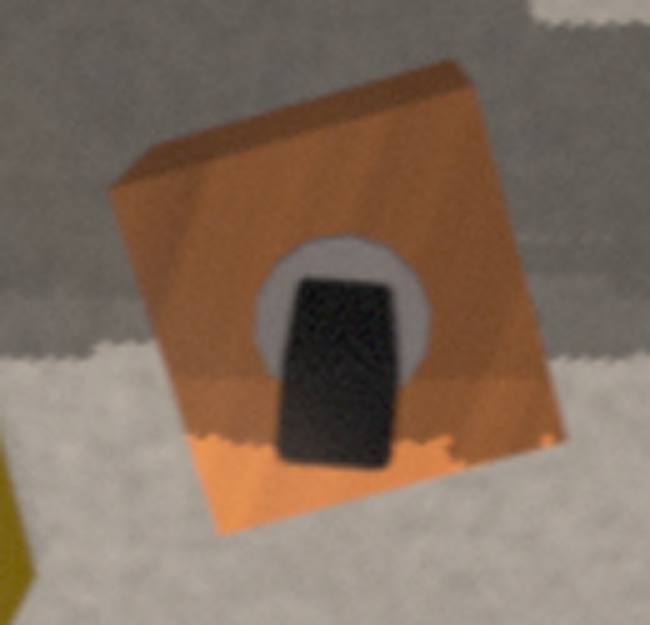

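Run:
```python
from h import *
px,K,R,t=cam("wrist"); p,Rt,s=tool(); print(s["eef_pos"],s["ee_rot"])
g=cv2.cvtColor(px,cv2.COLOR_BGR2GRAY)
for uv in [(318.3,189.2)]:
    X=ray_z(uv,K,R,t,.076); print(X)
    for dx in (Rt.T@(X-p),): print((dx*1000).round(1))
# handle top corners, z=.136
for uv in [(250+278/5,125+460/5),(250+388/5,125+468/5)]: print(ray_z(uv,K,R,t,.136))
# reproject model
X[2]=.136
print(proj(X,K,R,t))
```

```text
[ 0.56896273 -0.19380581  0.29224165] [-8.99832928e+01  2.13108077e-02 -2.31370346e+01]
[ 0.56787575 -0.19780159  0.076     ]
[  0.7 216.2  -4.2]
[ 0.5717613  -0.20921987  0.136     ]
[ 0.57953551 -0.19431536  0.136     ]
[317.327754   206.80397163]
```

Emit:
drive_tool:
  motion:
    - [[0,10,-4],[0,0.5,0],1]
    - [[0,16,0],[0,0,0],1]
    - [[0,20,0],[0,0,0],1]
    - [[0,20,0],[0,0,0],1]
    - [[0,20,0],[0,0,0],1]
    - [[0,20,0],[0,0,0],1]
    - [[0,15,0],[0,0,0],1]
    - [[0,5,0],[0,0,0],1]
    - [[0,0,0],[0,0,0],1]
    - [[0,0,0],[0,0,0],1]

```text
time: 5.7
eef_pos: [0.5682, -0.1987, 0.1671]
ee_rot: [-90.0, -0.1, -27.2]
wrist_force: [-0.7, 0.3, 0.8]
gripper_width: 0.999
```

Run:
```python
from h import *
px,K,R,t=cam("wrist"); p,Rt,s=tool(); print(s["time"],s["eef_pos"],s["ee_rot"],s["wrist_force"])
cv2.imwrite("pics/w3.png",px)
px,K,R,t=cam("scene")
cv2.imwrite("pics/s3.png",cv2.resize(px[140:340,100:300],None,fx=3,fy=3,interpolation=cv2.INTER_CUBIC))
```

```text
5.75 [ 0.56834828 -0.19885384  0.1674583 ] [-89.99967977  -0.11492147 -27.17350819] [ 1.16910261 -0.4477052   0.04456739]
```

View pics/w3.png

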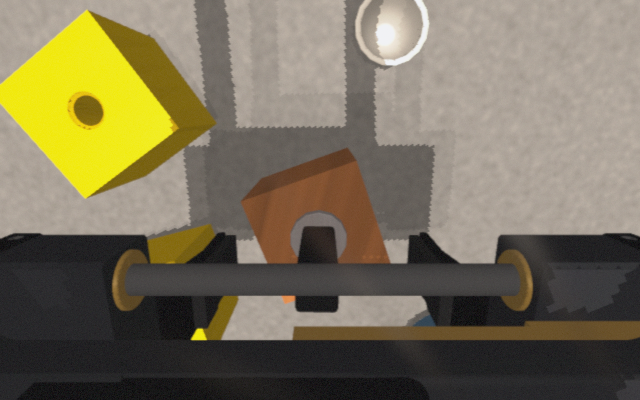

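View pics/s3.png

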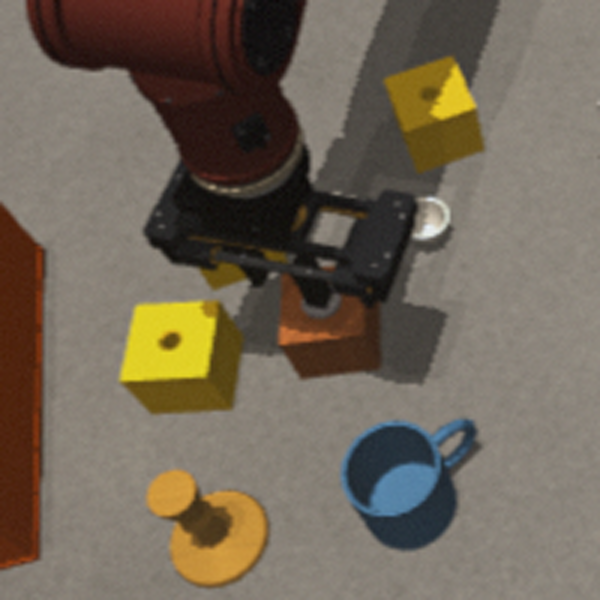

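Emit:
drive_tool:
  motion:
    - [[0,0,0],[0,0,0],0]
    - [[0,0,0],[0,0,0],0]
    - [[0,0,0],[0,0,0],0]
    - [[0,0,0],[0,0,0],0]
    - [[0,0,0],[0,0,0],0]
    - [[0,0,0],[0,0,0],0]
    - [[0,0,0],[0,0,0],0]
    - [[0,0,0],[0,0,0],0]

```text
time: 6.6
eef_pos: [0.5677, -0.1987, 0.1662]
ee_rot: [-90.0, 0.0, -27.2]
wrist_force: [-0.3, -1.0, 0.6]
gripper_width: 0.356
```

Emit:
drive_tool:
  motion:
    - [[0,0,0],[0,0,0],0]
    - [[0,0,0],[0,0,0],0]
    - [[0,0,0],[0,0,0],0]
    - [[0,0,0],[0,0,0],0]
    - [[0,0,0],[0,0,0],0]

```text
time: 7.1
eef_pos: [0.5676, -0.1987, 0.1662]
ee_rot: [-90.0, 0.0, -27.2]
wrist_force: [0.5, -0.4, -0.8]
gripper_width: 0.204
```

Run:
```python
from h import *
for i in range(2):
  bot.camera("wrist"); p,Rt,s=tool(); print(s["time"],s["eef_pos"],s["ee_rot"],s["wrist_force"],s["gripper_width"])
```

```text
7.15 [ 0.56759699 -0.19863876  0.16616208] [-9.00030356e+01  7.97884426e-03 -2.71940939e+01] [ 0.30417215 -1.05304585 -0.67408614] 0.2008094065473929
7.2 [ 0.56763815 -0.19865905  0.16619244] [-9.00016949e+01  2.50399903e-03 -2.71950894e+01] [ 0.17713046 -0.62297711 -0.83318871] 0.20462679680409823
```

Emit:
drive_tool:
  motion:
    - [[0,-8,0],[0,0,0],0]
    - [[0,-20,0],[0,0,0],0]
    - [[0,-25,0],[0,0,0],0]
    - [[0,-25,0],[0,0,0],0]
    - [[0,-25,0],[0,0,0],0]
    - [[0,-15,0],[0,0,0],0]
    - [[0,-7,0],[0,0,0],0]
    - [[0,0,0],[0,0,0],0]
    - [[0,0,0],[0,0,0],0]

```text
time: 8.1
eef_pos: [0.5672, -0.1984, 0.2899]
ee_rot: [-90.0, 0.1, -27.2]
wrist_force: [0.4, -0.3, -2.1]
gripper_width: 0.201
```

Run:
```python
from h import *
px,K,R,t=cam("scene"); p,Rt,s=tool(); print(s["time"],s["eef_pos"],s["ee_rot"],s["wrist_force"],s["gripper_width"])
cv2.imwrite("pics/s4.png",cv2.resize(px[120:320,100:300],None,fx=3,fy=3,interpolation=cv2.INTER_CUBIC))
```

```text
8.15 [ 0.56702345 -0.19830789  0.28952939] [-90.00129749   0.15571732 -27.19483137] [ 0.72781186  0.78311966 -1.88065799] 0.20403751766015224
```

View pics/s4.png

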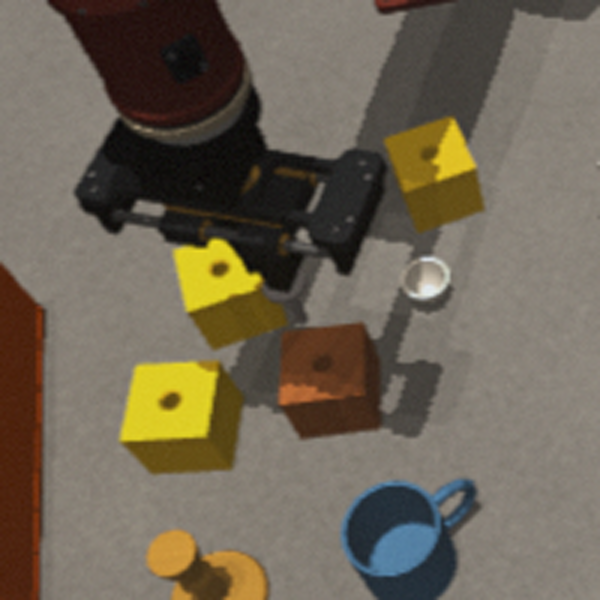

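Emit:
drive_tool:
  motion:
    - [[-8,0,12],[0,0,0],0]
    - [[-15,0,22.5],[0,0,0],0]
    - [[-15,0,22.5],[0,0,0],0]
    - [[-15,0,22.5],[0,0,0],0]
    - [[-15,0,22.5],[0,0,0],0]
    - [[-15,0,22.5],[0,0,0],0]
    - [[-15,0,22.5],[0,0,0],0]
    - [[-15,0,22.5],[0,0,0],0]
    - [[-15,0,22.5],[0,0,0],0]
    - [[-15,0,22.5],[0,0,0],0]
    - [[-15,0,22.5],[0,0,0],0]
    - [[-15,0,22.5],[0,0,0],0]
    - [[-5,0,8],[0,-0.4,0],0]
    - [[0,0,0],[0,-0.8,0],0]
    - [[0,0,0],[0,-0.8,0],0]
    - [[0,0,0],[0,-0.8,0],0]
    - [[0,0,0],[0,-0.8,0],0]
    - [[0,0,0],[0,-0.8,0],0]
    - [[0,0,0],[0,-0.775,0],0]
    - [[0,0,0],[0,0,0],0]

```text
time: 10.15
eef_pos: [0.5307, 0.1214, 0.2903]
ee_rot: [-90.0, 0.1, 14.3]
wrist_force: [0.1, -0.8, -0.7]
gripper_width: 0.205
```

Run:
```python
from h import *
px,K,R,t=cam("scene"); p,Rt,s=tool(); print(s["time"],s["eef_pos"],s["ee_rot"],s["wrist_force"],s["gripper_width"])
cv2.imwrite("pics/s5.png",cv2.resize(px[80:280,240:440],None,fx=3,fy=3,interpolation=cv2.INTER_CUBIC))
c=np.array([.512,.198]);e1=Rt[:2,0];e2=Rt[:2,2]
print(e1,e2, (p[:2]-c)@e1*1000,(p[:2]-c)@e2*1000)
```

```text
10.2 [0.53082851 0.12126916 0.29046325] [-8.99720276e+01  7.95095568e-02  1.41010083e+01] [-0.13561815 -0.04727534 -1.19992085] 0.2064879001198893
[0.96986679 0.24363184] [-0.24363139  0.96986778] -0.4329279732491236 -79.00598137051747
```

View pics/s5.png

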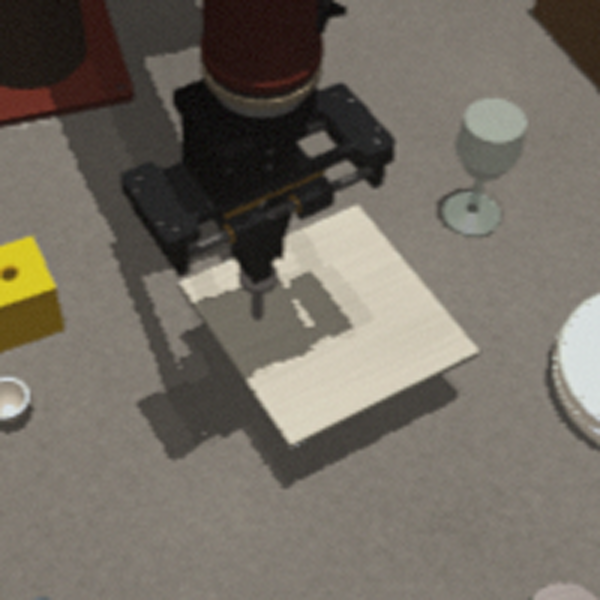

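Emit:
drive_tool:
  motion:
    - [[0,15,0],[0,0,0],0]
    - [[0,15,0],[0,0,0],0]
    - [[0,8,0],[0,0,0],0]
    - [[0,4,0],[0,0,0],0]
    - [[0,1,0],[0,0,0],0]
    - [[0,0,0],[0,0,0],0]

```text
time: 10.8
eef_pos: [0.5317, 0.1206, 0.2482]
ee_rot: [-90.0, -0.0, 14.2]
wrist_force: [0.2, 0.9, -1.0]
gripper_width: 0.205
```

Emit:
drive_tool:
  motion:
    - [[0,1,0],[0,0,0],0]
    - [[0,1,0],[0,0,0],0]

```text
time: 11.0
eef_pos: [0.5319, 0.1207, 0.2468]
ee_rot: [-90.0, -0.1, 14.2]
wrist_force: [0.0, -0.2, -1.9]
gripper_width: 0.203
```

Emit:
drive_tool:
  motion:
    - [[0,1,0],[0,0,0],0]

```text
time: 11.1
eef_pos: [0.5318, 0.1206, 0.2456]
ee_rot: [-90.0, -0.0, 14.2]
wrist_force: [0.1, 0.1, -1.6]
gripper_width: 0.204
```

Emit:
drive_tool:
  motion:
    - [[0,1,0],[0,0,0],0]

```text
time: 11.2
eef_pos: [0.5316, 0.1207, 0.2443]
ee_rot: [-90.0, -0.0, 14.2]
wrist_force: [0.0, -0.4, -0.5]
gripper_width: 0.202
```

Emit:
drive_tool:
  motion:
    - [[0,1,0],[0,0,0],0]

```text
time: 11.3
eef_pos: [0.5316, 0.1207, 0.2432]
ee_rot: [-90.0, -0.0, 14.2]
wrist_force: [-0.4, -0.0, -1.4]
gripper_width: 0.204
```

Emit:
drive_tool:
  motion:
    - [[0,1,0],[0,0,0],0]

```text
time: 11.4
eef_pos: [0.5316, 0.1207, 0.2422]
ee_rot: [-90.0, 0.0, 14.2]
wrist_force: [-0.1, -0.0, -0.8]
gripper_width: 0.205
```

Emit:
drive_tool:
  motion:
    - [[0,1,0],[0,0,0],0]

```text
time: 11.5
eef_pos: [0.5316, 0.1207, 0.2411]
ee_rot: [-90.0, 0.0, 14.2]
wrist_force: [-0.3, -0.0, -1.5]
gripper_width: 0.205
```

Emit:
drive_tool:
  motion:
    - [[0,1,0],[0,0,0],0]

```text
time: 11.6
eef_pos: [0.5316, 0.1207, 0.2403]
ee_rot: [-90.0, -0.0, 14.2]
wrist_force: [-0.6, -0.4, 1.1]
gripper_width: 0.206
```

Emit:
drive_tool:
  motion:
    - [[0,0,0],[0,0,0],0]

```text
time: 11.7
eef_pos: [0.5317, 0.1206, 0.2404]
ee_rot: [-90.0, -0.0, 14.2]
wrist_force: [0.6, 0.0, -0.4]
gripper_width: 0.208
```

Emit:
drive_tool:
  motion:
    - [[0,0.5,0],[0,0,0],0]

```text
time: 11.8
eef_pos: [0.5318, 0.1206, 0.2401]
ee_rot: [-90.0, -0.0, 14.2]
wrist_force: [-0.2, -0.9, 1.7]
gripper_width: 0.205
```

Emit:
drive_tool:
  motion:
    - [[0,0.5,0],[0,0,0],0]
    - [[0,0,0],[0,0,0],0]

```text
time: 12.0
eef_pos: [0.5318, 0.1207, 0.2398]
ee_rot: [-90.0, -0.0, 14.2]
wrist_force: [-0.3, -0.3, 3.8]
gripper_width: 0.202
```

Emit:
drive_tool:
  motion:
    - [[0,-8,0],[0,0,0],0]
    - [[0,0,10],[0,0,0],0]
    - [[0,0,23],[0,0,0],0]
    - [[0,0,23],[0,0,0],0]
    - [[0,0,23],[0,0,0],0]
    - [[0,0,23],[0,0,0],0]
    - [[0,0,23],[0,0,0],0]
    - [[0,0,23],[0,0,0],0]
    - [[0,0,10],[0,0,0],0]
    - [[0,2,0],[0,0,0],0]
    - [[0,0,0],[0,0,0],0]

```text
time: 13.1
eef_pos: [0.4926, 0.2735, 0.2447]
ee_rot: [-90.0, 0.0, 14.2]
wrist_force: [-0.7, 0.6, -0.3]
gripper_width: 0.202
```

Emit:
drive_tool:
  motion:
    - [[0,1,0],[0,0,0],0]
    - [[0,1,0],[0,0,0],0]

```text
time: 13.3
eef_pos: [0.4931, 0.273, 0.2431]
ee_rot: [-90.0, 0.0, 14.1]
wrist_force: [0.3, -0.3, -1.4]
gripper_width: 0.208
```

Emit:
drive_tool:
  motion:
    - [[0,1,0],[0,0,0],0]

```text
time: 13.4
eef_pos: [0.4931, 0.2732, 0.2422]
ee_rot: [-90.0, -0.0, 14.1]
wrist_force: [-0.7, 1.0, -1.4]
gripper_width: 0.204
```

Emit:
drive_tool:
  motion:
    - [[0,1,0],[0,0,0],0]

```text
time: 13.5
eef_pos: [0.493, 0.2734, 0.2412]
ee_rot: [-90.0, 0.0, 14.2]
wrist_force: [1.0, -0.7, -1.3]
gripper_width: 0.205
```

Emit:
drive_tool:
  motion:
    - [[0,1,0],[0,0,0],0]

```text
time: 13.6
eef_pos: [0.4929, 0.2736, 0.2401]
ee_rot: [-90.0, 0.0, 14.2]
wrist_force: [0.7, -0.0, -1.8]
gripper_width: 0.204
```

Emit:
drive_tool:
  motion:
    - [[0,1,0],[0,0,0],0]

```text
time: 13.7
eef_pos: [0.4928, 0.2737, 0.2392]
ee_rot: [-90.0, -0.0, 14.2]
wrist_force: [-0.2, -0.5, -1.4]
gripper_width: 0.203
```

Emit:
drive_tool:
  motion:
    - [[0,1,0],[0,0,0],0]

```text
time: 13.8
eef_pos: [0.4928, 0.2738, 0.2381]
ee_rot: [-90.0, 0.0, 14.2]
wrist_force: [0.8, 0.1, -1.8]
gripper_width: 0.206
```

Emit:
drive_tool:
  motion:
    - [[0,1,0],[0,0,0],0]

```text
time: 13.9
eef_pos: [0.4928, 0.2739, 0.2371]
ee_rot: [-90.0, 0.0, 14.2]
wrist_force: [0.1, 0.5, -1.2]
gripper_width: 0.2
```

Emit:
drive_tool:
  motion:
    - [[0,1,0],[0,0,0],0]

```text
time: 14.0
eef_pos: [0.4928, 0.2739, 0.2362]
ee_rot: [-90.0, -0.0, 14.2]
wrist_force: [-0.2, -0.3, 0.5]
gripper_width: 0.206
```

Emit:
drive_tool:
  motion:
    - [[0,1,0],[0,0,0],0]

```text
time: 14.1
eef_pos: [0.493, 0.274, 0.2356]
ee_rot: [-90.0, -0.0, 14.2]
wrist_force: [-0.5, -0.2, 3.0]
gripper_width: 0.204
```

Emit:
drive_tool:
  motion:
    - [[0,1,0],[0,0,0],0]

```text
time: 14.2
eef_pos: [0.4931, 0.274, 0.2351]
ee_rot: [-90.0, -0.1, 14.2]
wrist_force: [-1.8, -0.6, 5.4]
gripper_width: 0.205
```

Emit:
drive_tool:
  motion:
    - [[0,-11,0],[0,0,0],0]
    - [[10,0,-10],[0,0,0],0]
    - [[20,0,-20],[0,0,0],0]
    - [[20,0,-20],[0,0,0],0]
    - [[20,0,-20],[0,0,0],0]
    - [[9,0,-8],[0,0,0],0]
    - [[0,2,0],[0,0,0],0]
    - [[0,0,0],[0,0,0],0]

```text
time: 15.0
eef_pos: [0.5879, 0.2176, 0.2424]
ee_rot: [-90.0, 0.1, 14.2]
wrist_force: [0.4, 0.3, -2.6]
gripper_width: 0.203
```

Emit:
drive_tool:
  motion:
    - [[0,1,0],[0,0,0],0]

```text
time: 15.1
eef_pos: [0.5876, 0.2182, 0.242]
ee_rot: [-90.0, 0.0, 14.3]
wrist_force: [-0.0, 0.9, -1.3]
gripper_width: 0.206
```

Emit:
drive_tool:
  motion:
    - [[0,1,0],[0,0,0],0]

```text
time: 15.2
eef_pos: [0.5877, 0.2184, 0.2412]
ee_rot: [-90.0, 0.0, 14.3]
wrist_force: [-0.2, 0.5, -1.7]
gripper_width: 0.203
```

Emit:
drive_tool:
  motion:
    - [[0,1,0],[0,0,0],0]

```text
time: 15.3
eef_pos: [0.5879, 0.2182, 0.2403]
ee_rot: [-90.0, 0.0, 14.3]
wrist_force: [0.8, -0.2, -1.3]
gripper_width: 0.206
```

Emit:
drive_tool:
  motion:
    - [[0,1,0],[0,0,0],0]

```text
time: 15.4
eef_pos: [0.5882, 0.218, 0.2393]
ee_rot: [-90.0, -0.0, 14.3]
wrist_force: [0.1, 0.8, -1.0]
gripper_width: 0.203
```

Emit:
drive_tool:
  motion:
    - [[0,1,0],[0,0,0],0]

```text
time: 15.5
eef_pos: [0.5883, 0.2178, 0.2383]
ee_rot: [-90.0, -0.0, 14.2]
wrist_force: [-0.6, 1.1, -2.4]
gripper_width: 0.204
```

Emit:
drive_tool:
  motion:
    - [[0,1,0],[0,0,0],0]

```text
time: 15.6
eef_pos: [0.5885, 0.2177, 0.2374]
ee_rot: [-90.0, -0.0, 14.2]
wrist_force: [-0.6, 1.0, 1.2]
gripper_width: 0.201
```

Emit:
drive_tool:
  motion:
    - [[0,1,0],[0,0,0],0]

```text
time: 15.7
eef_pos: [0.5887, 0.2177, 0.2369]
ee_rot: [-90.0, -0.0, 14.2]
wrist_force: [-1.6, -0.6, 3.8]
gripper_width: 0.201
```

Emit:
drive_tool:
  motion:
    - [[0,-8,0],[0,0,0],0]
    - [[-12,0,0],[0,0,0],0]
    - [[-23,0,0],[0,0,0],0]
    - [[-23,0,0],[0,0,0],0]
    - [[-23,0,0],[0,0,0],0]
    - [[-23,0,0],[0,0,0],0]
    - [[-23,0,0],[0,0,0],0]
    - [[-22,0,0],[0,0,0],0]
    - [[-9,0,0],[0,0,0],0]
    - [[0,2,0],[0,0,0],0]
    - [[0,0,0],[0,0,0],0]

```text
time: 16.8
eef_pos: [0.436, 0.1789, 0.2425]
ee_rot: [-90.0, -0.1, 14.2]
wrist_force: [-0.1, -0.2, -0.9]
gripper_width: 0.205
```

Emit:
drive_tool:
  motion:
    - [[0,1,0],[0,0,0],0]

```text
time: 16.9
eef_pos: [0.4363, 0.179, 0.2415]
ee_rot: [-90.0, -0.1, 14.2]
wrist_force: [0.9, -0.4, -1.4]
gripper_width: 0.206
```

Emit:
drive_tool:
  motion:
    - [[0,1,0],[0,0,0],0]

```text
time: 17.0
eef_pos: [0.436, 0.1789, 0.2402]
ee_rot: [-90.0, -0.0, 14.2]
wrist_force: [-0.3, 0.7, -1.3]
gripper_width: 0.207
```

Emit:
drive_tool:
  motion:
    - [[0,1,0],[0,0,0],0]

```text
time: 17.1
eef_pos: [0.4358, 0.1789, 0.239]
ee_rot: [-90.0, 0.0, 14.2]
wrist_force: [-0.2, 0.2, -1.2]
gripper_width: 0.202
```

Emit:
drive_tool:
  motion:
    - [[0,1,0],[0,0,0],0]

```text
time: 17.2
eef_pos: [0.4358, 0.1789, 0.2384]
ee_rot: [-90.0, -0.0, 14.2]
wrist_force: [-1.0, -0.1, 2.9]
gripper_width: 0.202
```

Emit:
drive_tool:
  motion:
    - [[0,1,0],[0,0,0],0]

```text
time: 17.3
eef_pos: [0.4358, 0.1789, 0.2379]
ee_rot: [-90.0, -0.0, 14.2]
wrist_force: [-0.7, -0.7, 7.6]
gripper_width: 0.203
```

Emit:
drive_tool:
  motion:
    - [[0,1,0],[0,0,0],0]

```text
time: 17.4
eef_pos: [0.4358, 0.1789, 0.2374]
ee_rot: [-90.0, -0.1, 14.2]
wrist_force: [-3.0, -0.5, 9.9]
gripper_width: 0.206
```

Emit:
drive_tool:
  motion:
    - [[0,1,0],[0,0,0],0]

```text
time: 17.5
eef_pos: [0.4358, 0.1789, 0.2367]
ee_rot: [-90.0, -0.1, 14.2]
wrist_force: [-3.8, 0.1, 10.1]
gripper_width: 0.202
```

Emit:
drive_tool:
  motion:
    - [[0,-10,0],[0,0,0],0]
    - [[10,0,-10],[0,0,0],0]
    - [[20,0,-20],[0,0,0],0]
    - [[20,0,-20],[0,0,0],0]
    - [[20,0,-20],[0,0,0],0]
    - [[8,0,-9],[0,0,0],0]
    - [[0,2,0],[0,0,0],0]
    - [[0,0,0],[0,0,0],0]

```text
time: 18.3
eef_pos: [0.5296, 0.1214, 0.2423]
ee_rot: [-90.0, 0.1, 14.2]
wrist_force: [-0.5, 0.6, -1.8]
gripper_width: 0.205
```

Emit:
drive_tool:
  motion:
    - [[0,1,0],[0,0,0],0]
    - [[0,1,0],[0,0,0],0]

```text
time: 18.5
eef_pos: [0.5296, 0.122, 0.2412]
ee_rot: [-90.0, 0.0, 14.3]
wrist_force: [0.3, 0.5, -1.8]
gripper_width: 0.203
```

Emit:
drive_tool:
  motion:
    - [[0,1,0],[0,0,0],0]

```text
time: 18.6
eef_pos: [0.5299, 0.122, 0.2404]
ee_rot: [-90.0, -0.0, 14.3]
wrist_force: [0.2, -0.6, -0.1]
gripper_width: 0.209
```

Contact beginning at about 0.2404, as before. Press now in small steps.

Emit:
drive_tool:
  motion:
    - [[0,1,0],[0,0,0],0]

```text
time: 18.7
eef_pos: [0.5302, 0.1219, 0.2398]
ee_rot: [-90.0, -0.0, 14.2]
wrist_force: [-1.0, 1.1, 3.4]
gripper_width: 0.203
```

Emit:
drive_tool:
  motion:
    - [[0,1,0],[0,0,0],0]

```text
time: 18.8
eef_pos: [0.5305, 0.1218, 0.2392]
ee_rot: [-90.0, -0.1, 14.2]
wrist_force: [-1.5, 0.6, 8.0]
gripper_width: 0.201
```

Emit:
drive_tool:
  motion:
    - [[0,1,0],[0,0,0],0]

```text
time: 18.9
eef_pos: [0.5307, 0.1217, 0.2387]
ee_rot: [-90.0, -0.1, 14.2]
wrist_force: [-3.2, -0.1, 9.0]
gripper_width: 0.204
```

Emit:
drive_tool:
  motion:
    - [[0,1,0],[0,0,0],0]

```text
time: 19.0
eef_pos: [0.5307, 0.1217, 0.2379]
ee_rot: [-90.0, -0.1, 14.2]
wrist_force: [-2.1, -0.7, 9.2]
gripper_width: 0.202
```

Emit:
drive_tool:
  motion:
    - [[0,0.7,0],[0,0,0],0]

```text
time: 19.1
eef_pos: [0.5308, 0.1216, 0.2373]
ee_rot: [-90.0, -0.1, 14.2]
wrist_force: [-3.5, 0.9, 9.0]
gripper_width: 0.203
```

Emit:
drive_tool:
  motion:
    - [[0,0.2,0],[0,0,0],0]
    - [[0,0,0],[0,0,0],0]

```text
time: 19.3
eef_pos: [0.5307, 0.1215, 0.237]
ee_rot: [-90.0, -0.1, 14.2]
wrist_force: [-2.8, -0.6, 8.3]
gripper_width: 0.205
```

Emit:
drive_tool:
  motion:
    - [[0,-5,0],[0,0,0],0]
    - [[0,0,0],[0,0,0],0]
    - [[0,1.5,0],[0,0,0],0]

```text
time: 19.6
eef_pos: [0.5305, 0.1214, 0.2388]
ee_rot: [-90.0, -0.0, 14.2]
wrist_force: [0.8, 0.2, -1.1]
gripper_width: 0.205
```

Emit:
drive_tool:
  motion:
    - [[0,0.5,0],[0,0,0],0]

```text
time: 19.7
eef_pos: [0.5304, 0.1213, 0.238]
ee_rot: [-90.0, -0.0, 14.2]
wrist_force: [1.1, -0.0, 1.6]
gripper_width: 0.199
```

Emit:
drive_tool:
  motion:
    - [[0,0.5,0],[0,0,0],0]

```text
time: 19.8
eef_pos: [0.5306, 0.1213, 0.2379]
ee_rot: [-90.0, -0.0, 14.2]
wrist_force: [-0.6, 0.3, 2.9]
gripper_width: 0.201
```

Emit:
drive_tool:
  motion:
    - [[0,0.5,0],[0,0,0],0]

```text
time: 19.9
eef_pos: [0.5307, 0.1213, 0.2377]
ee_rot: [-90.0, -0.0, 14.2]
wrist_force: [-0.0, -0.7, 3.4]
gripper_width: 0.206
```

Emit:
drive_tool:
  motion:
    - [[0,-8,0],[0,0,0],0]
    - [[0,0,10],[0,0,0],0]
    - [[0,0,23],[0,0,0],0]
    - [[0,0,23],[0,0,0],0]
    - [[0,0,23],[0,0,0],0]
    - [[0,0,23],[0,0,0],0]
    - [[0,0,23],[0,0,0],0]
    - [[0,0,23],[0,0,0],0]
    - [[0,0,10],[0,0,0],0]
    - [[0,2,0],[0,0,0],0]
    - [[0,1,0],[0,0,0],0]
    - [[0,1,0],[0,0,0],0]

```text
time: 21.1
eef_pos: [0.4917, 0.2737, 0.241]
ee_rot: [-90.0, 0.0, 14.2]
wrist_force: [0.1, 1.0, -2.6]
gripper_width: 0.205
```

Emit:
drive_tool:
  motion:
    - [[0,0.5,0],[0,0,0],0]
    - [[0,0.5,0],[0,0,0],0]

```text
time: 21.3
eef_pos: [0.4918, 0.2739, 0.2403]
ee_rot: [-90.0, 0.0, 14.1]
wrist_force: [0.1, -0.1, -1.7]
gripper_width: 0.207
```

Emit:
drive_tool:
  motion:
    - [[0,0.5,0],[0,0,0],0]

```text
time: 21.4
eef_pos: [0.4918, 0.2741, 0.2398]
ee_rot: [-90.0, -0.0, 14.2]
wrist_force: [-1.0, -0.6, -1.4]
gripper_width: 0.208
```

Emit:
drive_tool:
  motion:
    - [[0,0.5,0],[0,0,0],0]

```text
time: 21.5
eef_pos: [0.4917, 0.2743, 0.2394]
ee_rot: [-90.0, -0.0, 14.2]
wrist_force: [-0.7, -0.0, -1.8]
gripper_width: 0.203
```

Emit:
drive_tool:
  motion:
    - [[0,0.6,0],[0,0,0],0]
    - [[0,0.5,0],[0,0,0],0]

```text
time: 21.7
eef_pos: [0.4917, 0.2745, 0.2384]
ee_rot: [-90.0, -0.0, 14.2]
wrist_force: [-0.2, -0.8, 0.5]
gripper_width: 0.205
```

Emit:
drive_tool:
  motion:
    - [[0,0.6,0],[0,0,0],0]

```text
time: 21.8
eef_pos: [0.4918, 0.2746, 0.238]
ee_rot: [-90.0, -0.0, 14.2]
wrist_force: [0.1, -0.9, 2.7]
gripper_width: 0.207
```

Emit:
drive_tool:
  motion:
    - [[0,0.6,0],[0,0,0],0]

```text
time: 21.9
eef_pos: [0.4919, 0.2746, 0.2377]
ee_rot: [-90.0, -0.1, 14.2]
wrist_force: [-1.1, -1.5, 3.7]
gripper_width: 0.204
```

Emit:
drive_tool:
  motion:
    - [[0,-9,0],[0,0,0],0]
    - [[10,0,-10],[0,0,0],0]
    - [[20,0,-20],[0,0,0],0]
    - [[20,0,-20],[0,0,0],0]
    - [[20,0,-20],[0,0,0],0]
    - [[9,0,-8],[0,0,0],0]
    - [[0,3,0],[0,0,0],0]
    - [[0,1,0],[0,0,0],0]
    - [[0,1,0],[0,0,0],0]
    - [[0,0,0],[0,0,0],0]

```text
time: 22.9
eef_pos: [0.5863, 0.219, 0.2407]
ee_rot: [-90.0, 0.0, 14.3]
wrist_force: [-0.5, -0.5, -1.8]
gripper_width: 0.207
```

Emit:
drive_tool:
  motion:
    - [[0,0.6,0],[0,0,0],0]

```text
time: 23.0
eef_pos: [0.5868, 0.2189, 0.2407]
ee_rot: [-90.0, -0.0, 14.3]
wrist_force: [-0.1, -0.1, -1.4]
gripper_width: 0.203
```

Emit:
drive_tool:
  motion:
    - [[0,0.6,0],[0,0,0],0]

```text
time: 23.1
eef_pos: [0.587, 0.2187, 0.2401]
ee_rot: [-90.0, -0.0, 14.2]
wrist_force: [-0.0, -0.7, -0.9]
gripper_width: 0.204
```

Emit:
drive_tool:
  motion:
    - [[0,0.6,0],[0,0,0],0]

```text
time: 23.2
eef_pos: [0.5872, 0.2186, 0.2394]
ee_rot: [-90.0, -0.0, 14.2]
wrist_force: [-0.1, -1.1, -1.7]
gripper_width: 0.203
```

Emit:
drive_tool:
  motion:
    - [[0,0.6,0],[0,0,0],0]

```text
time: 23.3
eef_pos: [0.5873, 0.2185, 0.2388]
ee_rot: [-90.0, -0.0, 14.2]
wrist_force: [0.5, 0.1, 0.2]
gripper_width: 0.204
```

Emit:
drive_tool:
  motion:
    - [[0,0.6,0],[0,0,0],0]

```text
time: 23.4
eef_pos: [0.5874, 0.2184, 0.2384]
ee_rot: [-90.0, -0.0, 14.2]
wrist_force: [-0.9, 0.4, 1.5]
gripper_width: 0.203
```

Emit:
drive_tool:
  motion:
    - [[0,0.6,0],[0,0,0],0]

```text
time: 23.5
eef_pos: [0.5875, 0.2184, 0.238]
ee_rot: [-90.0, -0.0, 14.2]
wrist_force: [-0.6, 0.2, 3.2]
gripper_width: 0.207
```

Emit:
drive_tool:
  motion:
    - [[0,-8,0],[0,0,0],0]
    - [[-12,0,0],[0,0,0],0]
    - [[-23,0,0],[0,0,0],0]
    - [[-23,0,0],[0,0,0],0]
    - [[-23,0,0],[0,0,0],0]
    - [[-23,0,0],[0,0,0],0]
    - [[-23,0,0],[0,0,0],0]
    - [[-22,0,0],[0,0,0],0]
    - [[-8,0,0],[0,0,0],0]
    - [[0,3,0],[0,0,0],0]
    - [[0,1,0],[0,0,0],0]
    - [[0,0,0],[0,0,0],0]

```text
time: 24.7
eef_pos: [0.4358, 0.1799, 0.2413]
ee_rot: [-90.0, -0.0, 14.2]
wrist_force: [-0.3, 1.3, -1.3]
gripper_width: 0.206
```

Emit:
drive_tool:
  motion:
    - [[0,0.6,0],[0,0,0],0]
    - [[0,0.6,0],[0,0,0],0]

```text
time: 24.9
eef_pos: [0.4355, 0.1798, 0.2401]
ee_rot: [-90.0, 0.0, 14.2]
wrist_force: [0.0, 0.0, -0.9]
gripper_width: 0.204
```

Emit:
drive_tool:
  motion:
    - [[0,0.6,0],[0,0,0],0]

```text
time: 25.0
eef_pos: [0.4353, 0.1798, 0.2395]
ee_rot: [-90.0, 0.0, 14.2]
wrist_force: [-0.5, 0.1, -1.7]
gripper_width: 0.202
```

Emit:
drive_tool:
  motion:
    - [[0,0.6,0],[0,0,0],0]

```text
time: 25.1
eef_pos: [0.4352, 0.1798, 0.2389]
ee_rot: [-90.0, 0.0, 14.2]
wrist_force: [-0.6, 0.1, -1.7]
gripper_width: 0.207
```

Emit:
drive_tool:
  motion:
    - [[0,0.6,0],[0,0,0],0]

```text
time: 25.2
eef_pos: [0.4352, 0.1798, 0.2384]
ee_rot: [-90.0, -0.0, 14.2]
wrist_force: [-0.6, -0.4, -0.3]
gripper_width: 0.2
```

Emit:
drive_tool:
  motion:
    - [[0,0.6,0],[0,0,0],0]

```text
time: 25.3
eef_pos: [0.4352, 0.1798, 0.238]
ee_rot: [-90.0, -0.0, 14.2]
wrist_force: [-0.1, 0.1, 0.9]
gripper_width: 0.203
```

Emit:
drive_tool:
  motion:
    - [[0,0.5,0],[0,0,0],0]

```text
time: 25.4
eef_pos: [0.4352, 0.1798, 0.2378]
ee_rot: [-90.0, -0.0, 14.2]
wrist_force: [-0.8, -0.6, 3.1]
gripper_width: 0.205
```

Emit:
drive_tool:
  motion:
    - [[0,-10,0],[0,0,0],0]
    - [[0,-20,0],[0,0,0],0]
    - [[0,-20,0],[0,0,0],0]
    - [[0,-5,0],[0,0.775,0],0]
    - [[0,0,0],[0,0.8,0],0]
    - [[0,0,0],[0,0.8,0],0]
    - [[0,0,0],[0,0.8,0],0]
    - [[0,0,0],[0,0.8,0],0]
    - [[0,0,0],[0,0.8,0],0]
    - [[0,0,0],[0,0.4,0],0]
    - [[0,0,0],[0,0,0],0]

```text
time: 26.5
eef_pos: [0.4352, 0.1798, 0.2929]
ee_rot: [-90.0, -0.0, -27.2]
wrist_force: [0.3, 0.0, -1.4]
gripper_width: 0.202
```

Run:
```python
from h import *
px,K,R,t=cam("top"); p,Rt,s=tool(); print(s["time"],s["eef_pos"],s["ee_rot"],s["wrist_force"],s["gripper_width"])
print(Rt.T@(np.array([.5676,-.1987,.2895])-p)*1000)
cv2.imwrite("pics/t6.png",cv2.resize(px[165:210,400:445],None,fx=12,fy=12,interpolation=cv2.INTER_CUBIC))
```

```text
26.55 [0.4351516  0.17981287 0.29276396] [-8.99861900e+01 -1.80001966e-02 -2.71117548e+01] [-1.12573082  0.74517997 -1.44455852] 0.20529313398973878
[ 290.39257191    3.28852751 -276.56203697]
```

View pics/t6.png

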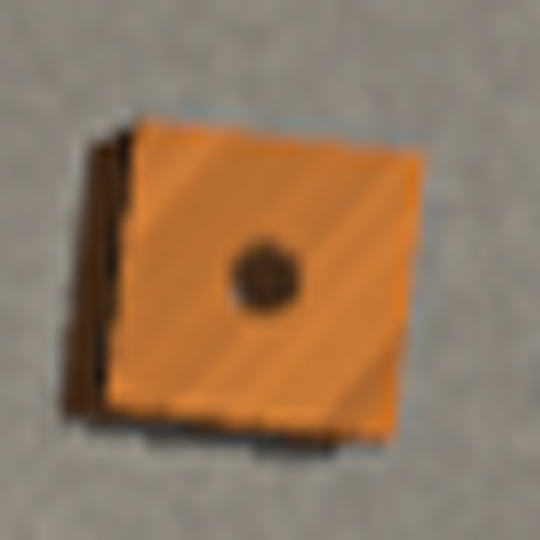

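Emit:
drive_tool:
  motion:
    - [[10,0,-9.5],[0,0,0],0]
    - [[20,0,-19],[0,0,0],0]
    - [[20,0,-19],[0,0,0],0]
    - [[20,0,-19],[0,0,0],0]
    - [[20,0,-19],[0,0,0],0]
    - [[20,0,-19],[0,0,0],0]
    - [[20,0,-19],[0,0,0],0]
    - [[20,0,-19],[0,0,0],0]
    - [[20,0,-19],[0,0,0],0]
    - [[20,0,-19],[0,0,0],0]
    - [[20,0,-19],[0,0,0],0]
    - [[20,0,-19],[0,0,0],0]
    - [[20,0,-19],[0,0,0],0]
    - [[20,0,-19],[0,0,0],0]
    - [[15,0,-15],[0,0,0],0]
    - [[5,0,-5],[0,0,0],0]
    - [[0,20,0],[0,0,0],0]
    - [[0,20,0],[0,0,0],0]
    - [[0,0,0],[0,0,0],0]
    - [[0,0,0],[0,0,0],0]

```text
time: 28.55
eef_pos: [0.5663, -0.1984, 0.2523]
ee_rot: [-90.0, 0.1, -27.2]
wrist_force: [-0.2, -0.1, -1.0]
gripper_width: 0.202
```

Run:
```python
from h import *
bot.camera("top");bot.camera("top")
p,Rt,s=tool(); print(s["time"],s["eef_pos"],s["ee_rot"],s["wrist_force"],s["gripper_width"])
print(Rt.T@(np.array([.5676,-.1987,.1662])-p)*1000)
px,K,R,t=cam("wrist");cv2.imwrite("pics/w7.png",px)
px,K,R,t=cam("scene");cv2.imwrite("pics/s7.png",cv2.resize(px[180:300,150:270],None,fx=5,fy=5,interpolation=cv2.INTER_CUBIC))
```

```text
28.65 [ 0.56719946 -0.19875611  0.25380032] [-89.99969101  -0.1104604  -27.15979637] [ 0.57144919  0.60377339 -0.32532153] 0.20134465023191606
[ 0.16188054 87.60079659  0.23228914]
```

View pics/w7.png

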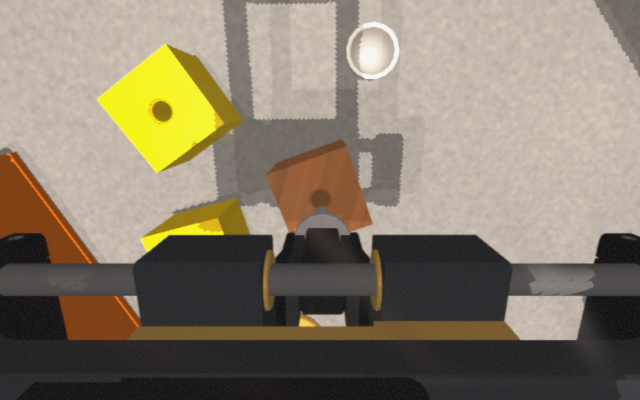

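View pics/s7.png

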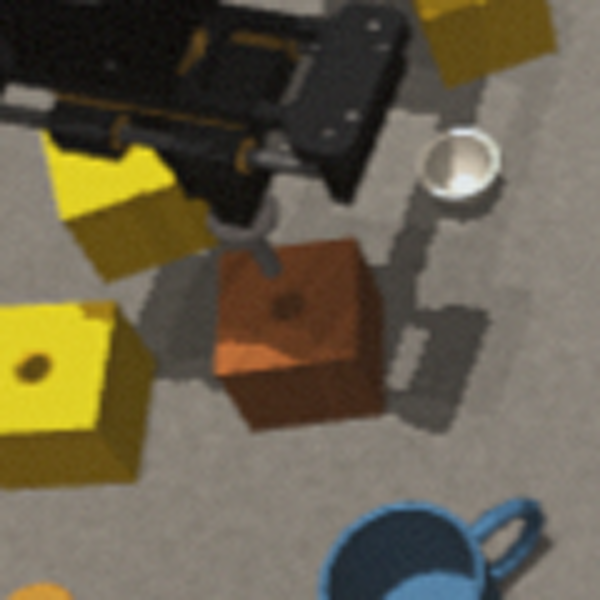

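Emit:
drive_tool:
  motion:
    - [[0,10,-0.3],[0,0,0],0]
    - [[0,12,0],[0,0,0],0]
    - [[0,10,0],[0,0,0],0]
    - [[0,5,0],[0,0,0],0]
    - [[0,0,0],[0,0,0],0]

```text
time: 29.25
eef_pos: [0.5658, -0.1986, 0.2135]
ee_rot: [-90.0, 0.2, -27.2]
wrist_force: [-0.8, 0.1, -1.3]
gripper_width: 0.202
```

Emit:
drive_tool:
  motion:
    - [[0,6,0],[0,0,0],0]
    - [[0,10,0],[0,0,0],0]
    - [[0,0,0],[0,0,0],0]

```text
time: 29.55
eef_pos: [0.5658, -0.1985, 0.1975]
ee_rot: [-90.0, 0.2, -27.2]
wrist_force: [-0.9, -0.1, -1.4]
gripper_width: 0.204
```

Emit:
drive_tool:
  motion:
    - [[1,8,0],[0,0,0],0]
    - [[0,10,0],[0,0,0],0]
    - [[0,6,0],[0,0,0],0]
    - [[0,2,0],[0,0,0],0]
    - [[0,0,0],[0,0,0],0]

```text
time: 30.05
eef_pos: [0.5671, -0.1993, 0.1727]
ee_rot: [-90.0, 0.1, -27.2]
wrist_force: [-0.3, 1.2, -1.4]
gripper_width: 0.204
```

Emit:
drive_tool:
  motion:
    - [[0,1,0],[0,0,0],0]
    - [[0,1,0],[0,0,0],0]

```text
time: 30.25
eef_pos: [0.5677, -0.1995, 0.1718]
ee_rot: [-90.0, -0.1, -27.2]
wrist_force: [-0.2, 0.4, -1.1]
gripper_width: 0.207
```

Emit:
drive_tool:
  motion:
    - [[0,1.5,0],[0,0,0],0]
    - [[0,1.5,0],[0,0,0],0]

```text
time: 30.45
eef_pos: [0.5675, -0.1994, 0.1685]
ee_rot: [-90.0, -0.0, -27.2]
wrist_force: [-0.7, -0.3, -0.6]
gripper_width: 0.205
```

Emit:
drive_tool:
  motion:
    - [[0,1,0],[0,0,0],0]

```text
time: 30.55
eef_pos: [0.5674, -0.1994, 0.1672]
ee_rot: [-90.0, 0.0, -27.2]
wrist_force: [0.2, -0.2, -0.9]
gripper_width: 0.204
```

Emit:
drive_tool:
  motion:
    - [[0,1,0],[0,0,0],0]

```text
time: 30.65
eef_pos: [0.5674, -0.1994, 0.1663]
ee_rot: [-90.0, 0.0, -27.2]
wrist_force: [0.2, -0.0, -1.4]
gripper_width: 0.203
```

Emit:
drive_tool:
  motion:
    - [[0,0.7,0],[0,0,0],0]

```text
time: 30.75
eef_pos: [0.5675, -0.1995, 0.1662]
ee_rot: [-90.0, -0.0, -27.2]
wrist_force: [-3.5, 1.4, 7.0]
gripper_width: 0.201
```

Emit:
drive_tool:
  motion:
    - [[0,0.5,0],[0,0,0],0]

```text
time: 30.85
eef_pos: [0.5676, -0.1994, 0.1662]
ee_rot: [-90.0, -0.0, -27.2]
wrist_force: [-3.4, 1.2, 7.9]
gripper_width: 0.207
```

Emit:
drive_tool:
  motion:
    - [[0,-0.8,0],[0,0,0],0]
    - [[0,0,0],[0,0,0],0.4]
    - [[0,0,0],[0,0,0],0.6]
    - [[0,0,0],[0,0,0],0.8]
    - [[0,0,0],[0,0,0],1]
    - [[0,0,0],[0,0,0],1]
    - [[0,0,0],[0,0,0],1]
    - [[0,0,0],[0,0,0],1]
    - [[0,0,0],[0,0,0],1]
    - [[0,0,0],[0,0,0],1]

```text
time: 31.85
eef_pos: [0.5675, -0.1994, 0.166]
ee_rot: [-90.0, -0.0, -27.2]
wrist_force: [-0.4, 0.5, -1.4]
gripper_width: 0.937
```

Emit:
drive_tool:
  motion:
    - [[0,-5,0],[0,0,0],1]
    - [[0,-15,0],[0,0,0],1]
    - [[0,-25,0],[0,0,0],1]
    - [[0,-25,0],[0,0,0],1]
    - [[0,-25,0],[0,0,0],1]
    - [[0,-25,0],[0,0,0],1]
    - [[0,-10,0],[0,0,0],1]
    - [[-20,0,0],[0,0,0],1]
    - [[-20,0,0],[0,0,0],1]
    - [[-20,0,0],[0,0,0],1]
    - [[0,0,0],[0,0,0],1]
    - [[0,0,0],[0,0,0],1]

```text
time: 33.05
eef_pos: [0.5143, -0.1721, 0.2963]
ee_rot: [-90.0, -0.1, -27.2]
wrist_force: [-0.1, -0.7, -0.2]
gripper_width: 0.999
```

Run:
```python
from h import *
p,Rt,s=tool(); print(s["time"],s["eef_pos"],s["wrist_force"])
px,K,R,t=cam("scene");cv2.imwrite("pics/s8.png",cv2.resize(px[100:340,130:480],None,fx=2.2,fy=2.2,interpolation=cv2.INTER_CUBIC))
for l,z in [("probe",.07),("salt_dish",0),("mug",0),("candlestick",0),("goblet",0),("plates",0)]:
    print(l,[(ray_z(d["location"],K,R,t,z)[:2].round(3).tolist(),round(d["confidence"],2)) for d in bot.tip_of("scene",l)])
px,K,R,t=cam("wrist");cv2.imwrite("pics/w8.png",px)
```

```text
33.05 [ 0.51432409 -0.17210047  0.29634598] [-0.05433022 -0.74839006 -0.19281036]
probe [([0.56, -0.202], 0.73)]
salt_dish [([0.467, -0.111], 0.59)]
mug [([0.742, -0.159], 0.57)]
candlestick [([0.715, -0.317], 0.83)]
goblet [([0.366, 0.414], 0.96)]
plates [([0.619, 0.486], 0.75)]
```

View pics/s8.png

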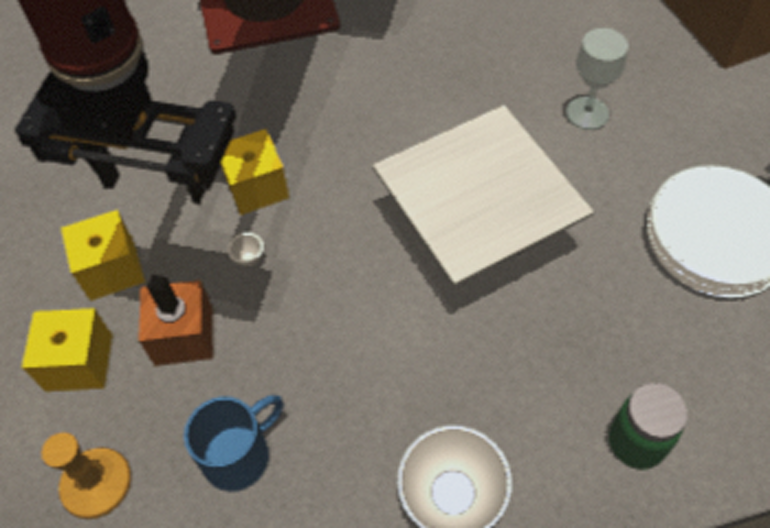

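View pics/w8.png

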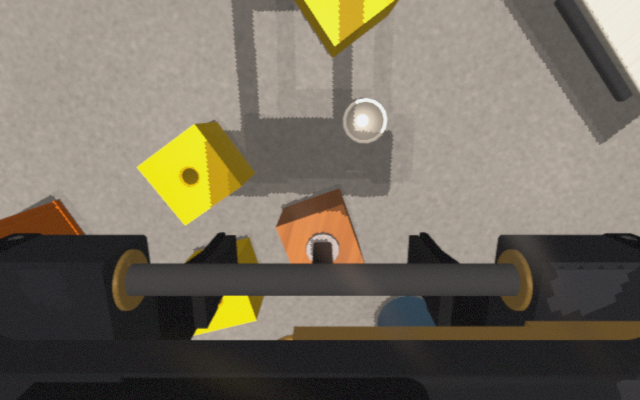

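The probe stands upright in the brown holder with its flange on the block (scene crop at about (170, 305)). The bystanders are where they stood, and the gripper is clear of everything.

```bash
python3 -c "
from plant import bot
print(bot.hand_in())"
```

```text
the job is handed in; nothing more can be done
None
```

I levelled the stage, put the probe back in its holder and handed the job in at about 33 s of the 72 s allowed; the hand-in gave no verdict.

- **Feeling:** I touched the face at four points, about 78 mm from the centre on each middle line, at roughly 5 N. On one axis one side was 4.3 mm higher than the other. On the second axis the difference was about 1.4 mm, which was already just inside the tolerance.
- **Pressing:** I pressed both high sides down with the probe at about 10 to 11 N, well under the 25 N limit. The press on the second axis happened because I ran several descent steps in a row during the feeling pass. It tipped the right way.
- **Check of level:** touching all four points again gave tool heights of 237.7, 237.7 to 238, 238.0 and 237.8 mm. That is within about 0.3 mm, or roughly 2 mrad, on both axes.
- **Probe and crockery:** the probe's flange seated at the same tool height as before I took it out (166.2 mm), and the last pictures show it upright in the brown holder. The detected bystander positions match the start to within about 1 cm, which is the detector's own scatter. The gripper was open and clear of everything.

No final check failed.

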